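# Set out the laundromat's counter display by height

## Robot

A 6-joint arm with a two-finger parallel gripper is mounted at the origin on the work surface. World frame = base frame: x ahead of the robot, y to its left, z up, the work surface at z = 0. Lengths are in mm, angles in degrees, forces in N, time in s.
With the tool pointing down it reaches from about 300 to 850 mm from the base axis. Payload 4.2 kg.
Tool frame: the origin (TCP) lies midway between the tips of the shut fingers; the grasp point (between the pads) lies 19 mm behind it; z points along the fingers, y is the line along which they close (so a half turn about z gives the same grasp; the last joint's range is limited). The gripper opens to 91 mm and grips with 3 to 60 N. Pads are 32 mm wide; open, the fingers measure 118 mm over their backs; the gripper's body (76 mm by 178 mm) begins 60 mm behind the grasp point.
Start: joints at [61.994, 18.312, 89.639, -0, 72.044, -1.146], TCP at [259.799, 512.979, 213.976] pointing down, gripper open.
Joint ranges: [-177.97, 177.97], [-48.28, 115.42], [12.27, 149.76], [-77.06, 257.06], [2.81, 150.46], [-146.56, 146.56]. Speed limits (degrees/s): [147.25, 147.25, 180, 180, 180, 180].

## Interface

Orientations are given as [roll, pitch, yaw] about the fixed x, y, z axes, in that order (R = Rz(yaw) Ry(pitch) Rx(roll)).
In Python, from workcell import env gives the robot as it stands.
- The arm moves only by the shell command python3 -m jog 'ROWS' [FORCE]. ROWS is a JSON object of lists of equal length, an entry for each row: "jaw": the finger opening in mm, from 0 to 91.2; "slide": the shift along the tool's x, y, z in units of 30 mm (1.0 is 30 mm), a list of three; "spin": the turn about the tool's z in units of 8 degrees (1.0 is 8 degrees). In form: {"jaw": [jaw, ...], "slide": [[dx, dy, dz], ...], "spin": [spin, ...]}. A call has 1 to 10 rows; each row shifts and turns the commanded pose from where the row before left it, along the tool's axes as they then stand; what a row does not reach is not made up. A row lasts 1/10 s, in which the tool goes at most 50 mm and 8.59 degrees, less where a joint would pass 70% of its speed; a pose out of reach is approached as far as the arm can. A call is refused whole if a number of a shift passes 1 or a number of a turn 1, either way. A call with a gripper value outside its range is refused whole. The fingers move at their own pace and stop on an object; FORCE is the grip in N (left out, the last holds). Time passes only in rows, so rows that do not move let the fingers close. It gives the time, the measured TCP pose, the force, the opening and the grip force at its end, in the units of the state.
- env.state(): the state, without advancing time (a new reading comes with each control period).
- env.grab_frame(name): name is "scene" or "top" or "wrist"; returns the picture (400x640x3 uint8, red, green, blue); there is no depth.
- env.camera_model(name): a dict with "fx", "fy", "cx", "cy" (pixels), "camera_from_world" (4x4, takes a point from world to camera coordinates). Camera axes: x right, y up, looking along -z (the intrinsics and any distortion apply to the point x, -y, -z); pixel columns grow to the right and rows downward; lengths in mm; the calibration is good to about 2 mm. A picture is of the moment at which its call begins: read the wrist's pose just before it. camera_model takes no time and is no camera call; for the wrist camera it gives the pose at the moment of the call.
- env.job_done(): hands the job in; it is judged then, once.
The state is a dict: "time_s": time; "qpos": joint angles; "qvel": joint speeds; "effort": joint torques, N m; "ee_pos": TCP position; "ee_rot": TCP orientation; "force": force on the tool from outside, world axes, zero at the start; "torque": the same for the moment, N m; "gripper_width": finger opening in mm; "gripper_force": force on a finger pad.
Only numpy, scipy, OpenCV 4.12 (cv2) and the standard library are available. Lean on these libraries where they do the work, as an engineer would, in place of code of your own. Each camera call takes 0.05 s, during which the arm holds its last target. There are 200 camera calls.

## Task

Put the four laundry products into the row of display trays in order of height, one to a tray: the tallest in the tray next to the card reader, then each shorter one in turn, with the shortest at the hand-sanitiser end. Stand each one upright in the middle of its tray, setting it down gently rather than dropping it or knocking any over, and leave the card reader and the sanitiser where they are.

Things in the scene. Friction and masses are not known exactly. Their poses are not given: they have to be found in the camera images.
- detergent: Laundry detergent, the tallest of the four products: 176 mm high, flat-sided blue bottle (50 x 62 mm) with a yellow and red label and sloping shoulders; round white cap, 38 mm across, from 136 to 176 mm above the base. About 0.3 kg. Origin: centre of its underside, z up. Loose, upright on the counter (z = 0) between the robot and the trays; any yaw.
- softener: Fabric softener, second tallest: 148 mm high, round pink bottle (58 mm across) with a paper label; round dark red cap, 36 mm across, from 110 to 148 mm above the base. About 0.3 kg. Origin: centre of its underside, z up. Loose, upright on the counter (z = 0) between the robot and the trays; any yaw.
- stain_remover: Stain remover, third tallest: 120 mm high, round green bottle (50 mm across) with a white and orange label; round yellow cap, 33 mm across, from 82 to 120 mm above the base. About 0.2 kg. Origin: centre of its underside, z up. Loose, upright on the counter (z = 0) between the robot and the trays; any yaw.
- scent_beads: Scent beads, the shortest: 92 mm high, squat lilac jar (62 mm across) with a white label; round dark purple screw lid, 56 mm across, from 58 to 92 mm above the base. About 0.25 kg. Origin: centre of its underside, z up. Loose, upright on the counter (z = 0) between the robot and the trays; any yaw.
- tray_1: One of four identical open aluminium trays in a straight row on a thin black mat, 100 mm between centres; which name is where varies. Fixed. 94 mm deep (its x) by 90 mm wide (its y, along the row); inside 88 x 84 mm; near and side walls 18 mm high, far (+x) wall 30 mm, floor 3 mm thick. Origin: centre of its underside, 3 mm above the counter: a bottle in it has its base 6 mm above the counter.
- tray_2: One of four identical open aluminium trays in a straight row on a thin black mat, 100 mm between centres; which name is where varies. Fixed. 94 mm deep (its x) by 90 mm wide (its y, along the row); inside 88 x 84 mm; near and side walls 18 mm high, far (+x) wall 30 mm, floor 3 mm thick. Origin: centre of its underside, 3 mm above the counter: a bottle in it has its base 6 mm above the counter.
- tray_3: One of four identical open aluminium trays in a straight row on a thin black mat, 100 mm between centres; which name is where varies. Fixed. 94 mm deep (its x) by 90 mm wide (its y, along the row); inside 88 x 84 mm; near and side walls 18 mm high, far (+x) wall 30 mm, floor 3 mm thick. Origin: centre of its underside, 3 mm above the counter: a bottle in it has its base 6 mm above the counter.
- tray_4: One of four identical open aluminium trays in a straight row on a thin black mat, 100 mm between centres; which name is where varies. Fixed. 94 mm deep (its x) by 90 mm wide (its y, along the row); inside 88 x 84 mm; near and side walls 18 mm high, far (+x) wall 30 mm, floor 3 mm thick. Origin: centre of its underside, 3 mm above the counter: a bottle in it has its base 6 mm above the counter.
- reader: Card reader in a grey cradle: black handset with a blue screen and keypad, about 105 x 74 mm and 66 mm high, loose, 0.6 kg. It stands at one end of the row of trays, 110 mm past the centre of the last tray; which end varies. Not to be moved. Origin: centre of its underside.
- sanitiser: Hand-sanitiser pump bottle, clear pale blue with a white band and white pump head, 54 mm across and 144 mm high, loose, 0.3 kg. It stands at the other end of the row, 110 mm past the centre of the last tray. Not one of the products and not to be moved. Origin: centre of its underside.
Not all that is in view belongs to the job. Leave any pink or red look-alike of the scent_beads alone.

How it is judged (in metres and radians):
At the end, for the whole second after the job is handed in: Each product stands released, upright (within 4.5 degrees) and at rest on the floor of a tray, its base centre within 15 mm (horizontally) of the tray's centre; from the card reader outwards: detergent, softener, stain remover, scent beads (horizontal distance between detergent and reader below 0.16 m and ((horizontal distance between detergent and tray_1 below 0.015 m and z of detergent in the frame of tray_1 below 0.007 m) or (horizontal distance between detergent and tray_2 below 0.015 m and z of detergent in the frame of tray_2 below 0.007 m) or (horizontal distance between detergent and tray_3 below 0.015 m and z of detergent in the frame of tray_3 below 0.007 m) or (horizontal distance between detergent and tray_4 below 0.015 m and z of detergent in the frame of tray_4 below 0.007 m)) and angle between each of detergent, softener, stain_remover, scent_beads's own z axis and vertical below 0.08 rad and linear speed of each of detergent, softener, stain_remover, scent_beads below 0.02 m/s and contact force between the fingers and detergent below 0.1 N and horizontal distance between softener and reader between 0.16 and 0.26 m and ((horizontal distance between softener and tray_1 below 0.015 m and z of softener in the frame of tray_1 below 0.007 m) or (horizontal distance between softener and tray_2 below 0.015 m and z of softener in the frame of tray_2 below 0.007 m) or (horizontal distance between softener and tray_3 below 0.015 m and z of softener in the frame of tray_3 below 0.007 m) or (horizontal distance between softener and tray_4 below 0.015 m and z of softener in the frame of tray_4 below 0.007 m)) and contact force between the fingers and softener below 0.1 N and horizontal distance between stain_remover and reader between 0.26 and 0.36 m and ((horizontal distance between stain_remover and tray_1 below 0.015 m and z of stain_remover in the frame of tray_1 below 0.007 m) or (horizontal distance between stain_remover and tray_2 below 0.015 m and z of stain_remover in the frame of tray_2 below 0.007 m) or (horizontal distance between stain_remover and tray_3 below 0.015 m and z of stain_remover in the frame of tray_3 below 0.007 m) or (horizontal distance between stain_remover and tray_4 below 0.015 m and z of stain_remover in the frame of tray_4 below 0.007 m)) and contact force between the fingers and stain_remover below 0.1 N and horizontal distance between scent_beads and reader above 0.36 m and ((horizontal distance between scent_beads and tray_1 below 0.015 m and z of scent_beads in the frame of tray_1 below 0.007 m) or (horizontal distance between scent_beads and tray_2 below 0.015 m and z of scent_beads in the frame of tray_2 below 0.007 m) or (horizontal distance between scent_beads and tray_3 below 0.015 m and z of scent_beads in the frame of tray_3 below 0.007 m) or (horizontal distance between scent_beads and tray_4 below 0.015 m and z of scent_beads in the frame of tray_4 below 0.007 m)) and contact force between the fingers and scent_beads below 0.1 N); the robot touches nothing.
It fails at once if a product is dropped or knocked: it moves faster than 0.7 m/s with no finger on it ((linear speed of detergent above 0.7 m/s and contact force between the fingers and detergent below 0.05 N) or (linear speed of softener above 0.7 m/s and contact force between the fingers and softener below 0.05 N) or (linear speed of stain_remover above 0.7 m/s and contact force between the fingers and stain_remover below 0.05 N) or (linear speed of scent_beads above 0.7 m/s and contact force between the fingers and scent_beads below 0.05 N)).
It fails at once if a product tips more than 45 degrees (angle between any of detergent, softener, stain_remover, scent_beads's own z axis and vertical above 0.78 rad).
It fails at once if the card reader is pushed more than 20 mm from where it stood, or tipped (distance of reader from where it was at the start of the episode above 0.02 m or angle between reader's own z axis and vertical above 0.3 rad).
It fails at once if the hand sanitiser is pushed more than 20 mm from where it stood, or tipped (distance of sanitiser from where it was at the start of the episode above 0.02 m or angle between sanitiser's own z axis and vertical above 0.3 rad).
It also fails if it takes over 106 s, if anything falls off the work surface, if the arm or the gripper's body presses on something with over 40 N, if the wrist force passes 120 N, or if a joint passes its speed limit or range.

## Working session

There is one attempt and no reset: what is moved stays moved. The work goes in short steps, Python scripts to look and compute and a shell command to move; the robot and the scene stay as the last step left them, time stands still between calls to the robot, and variables do not carry over. Pictures are saved under pics/ and viewed, at most 14 in all, crops included, and the job is handed in when it is done.

```bash
mkdir -p pics; python3 - <<'E'
from workcell import env
import cv2,json
for n in("scene","top"):
    cv2.imwrite(f"pics/{n}0.png",env.grab_frame(n)[:,:,::-1])
    m=env.camera_model(n);print(n,m)
s=env.state();print(s["ee_pos"],s["ee_rot"],s["time_s"],s["gripper_width"])
E
```

```text
scene {'fx': 363.3470740505343, 'fy': 363.3470740505343, 'cx': 320.7347853737594, 'cy': 198.68137584985828, 'camera_from_world': array([[ 4.60550039e-01,  8.87621023e-01, -4.75186620e-03,
        -2.34858074e+02],
       [-5.40117342e-01,  2.84484895e-01,  7.92048989e-01,
         2.54735697e+02],
       [ 7.04391168e-01, -3.62211628e-01,  6.10439038e-01,
        -1.35179172e+03],
       [ 0.00000000e+00,  0.00000000e+00,  0.00000000e+00,
         1.00000000e+00]])}
top {'fx': 366.5869932851122, 'fy': 366.5869932851122, 'cx': 321.99790332203975, 'cy': 199.8413675115856, 'camera_from_world': array([[-1.72758004e-01, -9.84964204e-01,  4.34911524e-04,
         9.42396983e+01],
       [ 9.60127120e-01, -1.68303132e-01,  2.23226274e-01,
        -5.34046777e+02],
       [-2.19796692e-01,  3.89816957e-02,  9.74766557e-01,
        -6.64435237e+02],
       [ 0.00000000e+00,  0.00000000e+00,  0.00000000e+00,
         1.00000000e+00]])}
[259.58177257 512.57210537 213.23592515] [-1.79911071e+02 -6.05201237e-04  1.53139348e+02] 0.1 90.90805474135782
```

View pics/scene0.png

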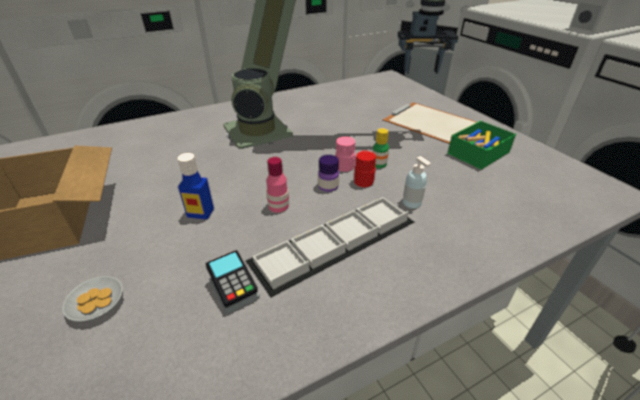

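View pics/top0.png

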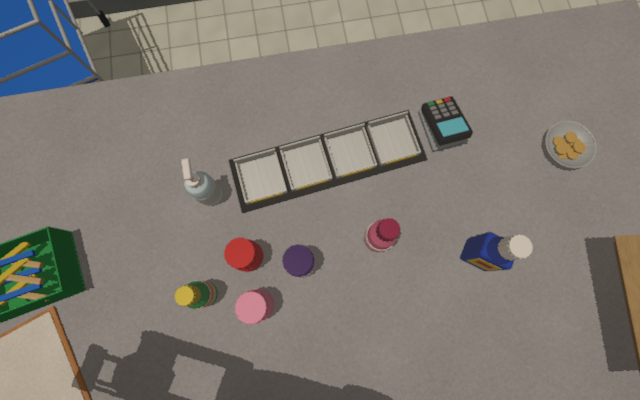

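```bash
cat > h.py <<'E'
from workcell import env
import numpy as np,cv2
def ray(n,u,v,m=None):
    m=m or env.camera_model(n);T=np.array(m["camera_from_world"])
    d=T[:3,:3].T@np.array([(u-m["cx"])/m["fx"],-(v-m["cy"])/m["fy"],-1]);return -T[:3,:3].T@T[:3,3],d
def plane(n,u,v,z,m=None):
    c,d=ray(n,u,v,m);return (c+d*(z-c[2])/d[2])
def tri(a,b):
    (p,d),(q,e)=a,b;s=np.linalg.lstsq(np.c_[d,-e],q-p,rcond=None)[0]
    A=p+s[0]*d;B=q+s[1]*e;return (A+B)/2,np.linalg.norm(A-B)
def blob(im,lo,hi,box,show=False):
    x0,y0,x1,y1=box;h=cv2.cvtColor(im,cv2.COLOR_RGB2HSV)[y0:y1,x0:x1]
    m=cv2.inRange(h,np.array(lo),np.array(hi));n,l,s,c=cv2.connectedComponentsWithStats(m)
    if n<2:return None
    k=1+s[1:,4].argmax();return c[k]+[x0,y0],s[k]+np.array([x0,y0,0,0,0])
E
cat > m.py <<'E'
from h import *
T=cv2.imread("pics/top0.png")[:,:,::-1].copy();S=cv2.imread("pics/scene0.png")[:,:,::-1].copy()
P=dict(det=((0,0,150),(179,60,255),(500,225,540,265),(175,150,202,180),156),
 sof=((165,120,50),(179,255,165),(370,212,405,245),(262,152,290,186),129),
 stn=((20,110,90),(32,255,255),(170,280,198,310),(370,122,392,148),101),
 bea=((115,40,20),(150,255,140),(275,235,325,285),(310,148,345,185),75))
for k,(lo,hi,bt,bs,z) in P.items():
    a=blob(T,lo,hi,bt);b=blob(S,lo,hi,bs)
    print(k,a[0].round(1),a[1],plane("top",*a[0],z).round(1));
    if b: p,e=tri(ray("top",*a[0]),ray("scene",*b[0]));print("   scene",b[0].round(1),b[1],plane("scene",*b[0],z).round(1),"tri",p.round(1),round(e,1))
hsv=cv2.cvtColor(T,cv2.COLOR_RGB2HSV);m=cv2.inRange(hsv[100:220,225:430],(0,0,140),(179,60,255))
m=cv2.morphologyEx(m,cv2.MORPH_OPEN,np.ones((5,5)))
for c in cv2.findContours(m,cv2.RETR_EXTERNAL,2)[0]:
    if cv2.contourArea(c)>500:
        q=np.array([plane("top",u+225,v+100,6)[:2] for u,v in c[:,0]],np.float32);r=cv2.minAreaRect(q);print("floor",np.round(r[0],1),np.round(r[1],1),round(r[2],1))
m=cv2.inRange(hsv[100:220,220:435],(0,0,0),(179,255,60))
c=np.vstack([c for c in cv2.findContours(m,cv2.RETR_EXTERNAL,2)[0] if cv2.contourArea(c)>100])
q=np.array([plane("top",u+220,v+100,2)[:2] for u,v in c[:,0] if u<206],np.float32);r=cv2.minAreaRect(q);print("mat",r)
big=cv2.resize(T[90:330,160:560],None,fx=2,fy=2);cv2.imwrite("pics/c.png",big[:,:,::-1])
E
python3 m.py
```

```text
det [520.6 246. ] [509 234  24  25 458] [ 386.2 -307.   156. ]
   scene [186.9 160. ] [175 150  27  30 480] [ 369.6 -295.3  156. ] tri [ 386.8 -298.4  167.1] 4.5
sof [384.2 231.9] [370 219  30  26 637] [451.3 -94.  129. ]
   scene [274.  170.1] [267 157  15  29 318] [ 471.6 -109.9  129. ] tri [451.6 -99.9 114.2] 6.5
stn [186.2 295.2] [175 285  23  21 389] [405.  267.1 101. ]
   scene [381.7 135.6] [376 128  13  16 172] [404.7 263.2 101. ] tri [404.2 265.6 100.7] 3.5
bea [298.1 260.4] [283 245  31  32 788] [432.4  65.1  75. ]
   scene [328.2 167.3] [318 155  22  26 449] [449.2  55.4  75. ] tri [433.   65.1  63. ] 1.4
floor [626.7 116.4] [87.2 83.8] 6.2
floor [638.6  16.6] [87. 86.] 6.6
floor [649.5 -78.8] [87.3 85.9] 6.7
floor [ 661.3 -178.9] [87.3 83.9] 6.6
mat ((644.6010131835938, -48.95220947265625), (126.31210327148438, 455.7877502441406), 7.315019607543945)
```

View pics/c.png

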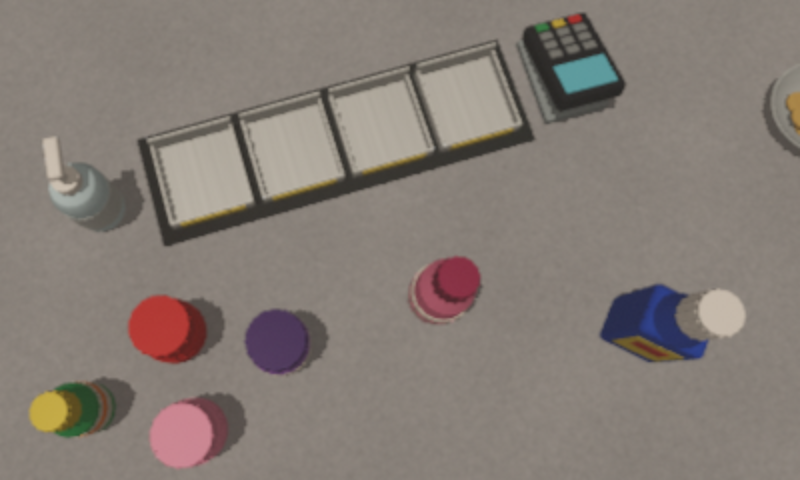

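The top view shows the caps at (520,246) white, (389,229) dark red, (184,296) yellow and (298,260) purple. The red and pink jars are decoys. Four trays run from (262,178) to (394,138), with the reader at the right (-y) end. The floor sizes match (87 x 84 mm), but the scene masks and some cap masks pick up neighbouring colours, so I'll use the cap tops at their known heights instead.

```bash
cat >> h.py <<'E'
from scipy.spatial.transform import Rotation as Ro
TR={"det":(659.4,-179.9),"sof":(649.1,-81),"stn":(638.7,18.3),"bea":(628.0,117.5)}
u=np.array([0.1164,-0.9932]);c0=np.array([644.0,-31.2])
for i,k in zip((1.5,.5,-.5,-1.5),("det","sof","stn","bea")): TR[k]=tuple(c0+u*100*i)
def delta(x,y,z,yaw=None):
    s=env.state();R=Ro.from_euler("xyz",s["ee_rot"],degrees=True)
    d=R.inv().apply(np.array([x,y,z])-s["ee_pos"])/30
    return "slide",d.round(2),"spin",None if yaw is None else round((((s["ee_rot"][2]-yaw)+180)%360-180)/8,2),"pos",s["ee_pos"].round(1),"yaw",s["ee_rot"].round(1),"t",round(s["time_s"],1),"w",round(s["gripper_width"],1)
E
cat > m2.py <<'E'
from h import *
T=cv2.imread("pics/top0.png")[:,:,::-1].copy();h=cv2.cvtColor(T,cv2.COLOR_RGB2HSV)
print("camera",ray("top",320,200)[0].round(0));print(TR)
for k,lo,hi,b,z in(("sof",(165,190,60),(179,255,255),(372,212,405,245),148),("stn",(22,130,150),(32,255,255),(170,280,198,310),120),("bea",(115,40,60),(150,255,140),(275,235,325,285),92),("det",(0,0,170),(179,60,255),(500,225,540,265),176)):
    a=blob(T,lo,hi,b);print(k,a[0].round(1),a[1],plane("top",*a[0],z).round(1), "dia px->mm",round(a[1][2]/366.6*(760-z)))
print("hsv",h[229,389],h[296,184],h[260,298],h[300-0,205],h[246,522],h[237,378])
print("eyeballed", plane("top",389,229.5,148).round(1),plane("top",184,295.7,120).round(1))
# detergent body: blue mask hull at base
m=cv2.inRange(h,(105,120,30),(125,255,255));m[:, :455]=0;m[:,540:]=0;m[:220]=0;m[280:]=0
c=max(cv2.findContours(m,0,2)[0],key=cv2.contourArea)
print("det poly",[(p[0],plane("top",*p[0],0)[:2].round()) for p in cv2.approxPolyDP(cv2.convexHull(c),2,True)])
print(*delta(405,266,190,96.7))
E
python3 m2.py
```

```text
camera [383.  29. 767.]
{'det': (np.float64(661.46), np.float64(-180.17999999999998)), 'sof': (np.float64(649.82), np.float64(-80.86)), 'stn': (np.float64(638.18), np.float64(18.459999999999997)), 'bea': (np.float64(626.54), np.float64(117.77999999999999))}Traceback (most recent call last):
  File "m2.py", line 5, in <module>
    a=blob(T,lo,hi,b);print(k,a[0].round(1),a[1],plane("top",*a[0],z).round(1), "dia px->mm",round(a[1][2]/366.6*(760-z)))
                              ~^^^
TypeError: 'NoneType' object is not subscriptable
```

```bash
sed -i 's/^    a=blob(T,lo,hi,b);print/    a=blob(T,lo,hi,b)\n    if a: print/' m2.py; python3 m2.py
```

```text
camera [383.  29. 767.]
{'det': (np.float64(661.46), np.float64(-180.17999999999998)), 'sof': (np.float64(649.82), np.float64(-80.86)), 'stn': (np.float64(638.18), np.float64(18.459999999999997)), 'bea': (np.float64(626.54), np.float64(117.77999999999999))}
stn [183.9 295.5] [175 286  19  20 293] [404.5 264.1 120. ] dia px->mm 33
bea [298.1 260.4] [283 245  31  32 788] [431.2  64.2  92. ] dia px->mm 56
det [520.7 245.9] [510 235  23  23 415] [ 386.2 -296.2  176. ] dia px->mm 37
hsv [174 159 136] [ 24 163 195] [139  90  91] [ 62 111  78] [ 17  35 197] [175 128 132]
eyeballed [451.9 -99.2 148. ] [404.1 264.1 120. ]
det poly [(array([461, 256], dtype=int32), array([ 388., -265.])), (array([472, 240], dtype=int32), array([ 417., -296.])), (array([491, 233], dtype=int32), array([ 424., -340.])), (array([499, 238], dtype=int32), array([ 411., -353.])), (array([512, 263], dtype=int32), array([ 356., -365.])), (array([509, 268], dtype=int32), array([ 348., -356.])), (array([464, 260], dtype=int32), array([ 379., -269.]))]
slide [-8.04 -5.14  0.78] spin 7.05 pos [259.6 512.6 213.2] yaw [-179.9   -0.   153.1] t 0.1 w 90.9
```

```bash
python3 -m jog '{"jaw":[91,91,91,91,91,91,91,91,91,91],"slide":[[0,0,0],[0,0,0],[0,0,0],[0,0,0],[0,0,0],[0,0,0],[0,0,0],[0,0,0],[0,0,0],[0,0,0]],"spin":[1,1,1,1,1,1,1,0.05,0,0]}' 30
python3 -c "
from h import *
print(*delta(405,266,200,96.7))"
```

```text
time_s: 1.1
ee_pos: [259.7, 512.9, 213.8]
ee_rot: [-180.0, 0.0, 96.9]
force: [0.5, 0.2, -0.1]
gripper_width: 90.7
gripper_force: 0.0
slide [-8.75  3.83  0.46] spin 0.02 pos [259.7 512.9 213.8] yaw [-180.     0.    96.9] t 1.1 w 90.7
```

```bash
python3 -m jog '{"jaw":[91,91,91,91,91,91,91,91,91,91],"slide":[[-0.87,0.38,0.05],[-0.87,0.38,0.05],[-0.87,0.38,0.05],[-0.87,0.38,0.05],[-0.87,0.38,0.05],[-0.87,0.38,0.05],[-0.87,0.38,0.05],[-0.87,0.38,0.05],[-0.87,0.38,0.05],[-0.87,0.38,0.05]],"spin":[0,0,0,0,0,0,0,0,0,0]}'
python3 -m jog '{"jaw":[80,80],"slide":[[0,0,0],[0,0,0]],"spin":[0,0]}'
python3 -c "
from h import *
m=env.camera_model('wrist');f=env.grab_frame('wrist');cv2.imwrite('pics/w1.png',f[:,:,::-1])
T=np.array(m['camera_from_world']);print(m['fx'],m['cx'],m['cy'],(-T[:3,:3].T@T[:3,3]).round())
p=T@[404.5,264.1,120,1];print('pred px',m['cx']+m['fx']*p[0]/-p[2],m['cy']-m['fy']*p[1]/-p[2])
print(*delta(404.5,264.1,82,96.7))"
```

```text
time_s: 2.1
ee_pos: [404.1, 266.1, 199.0]
ee_rot: [180.0, -0.0, 96.8]
force: [0.7, 0.4, -0.6]
gripper_width: 91.3
gripper_force: 0.0
time_s: 2.3
ee_pos: [403.7, 267.1, 199.0]
ee_rot: [-180.0, -0.0, 96.7]
force: [-0.3, -0.5, -0.4]
gripper_width: 80.4
gripper_force: 0.0
313.95859381433417 317.0984922875911 204.5530928725093 [395. 343. 369.]
pred px 317.29427228245834 216.33424083715553
slide [-0.12  0.02  3.9 ] spin 0.01 pos [403.5 267.6 199.1] yaw [-180.    -0.    96.8] t 2.4 w 80.5
```

View pics/w1.png

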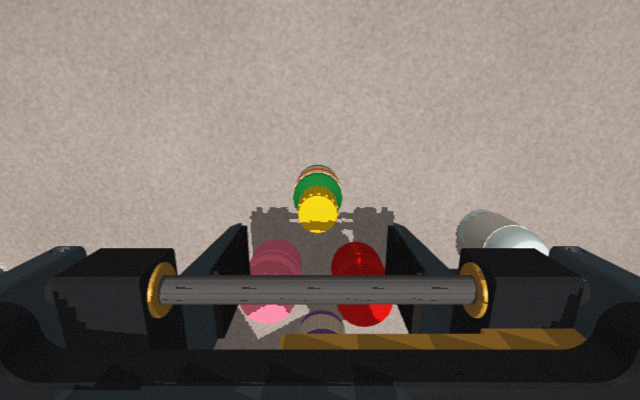

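The yellow cap top shows at (319,214), against a prediction of (317,216), so the position is confirmed and I can descend and grip.

```bash
python3 -m jog '{"jaw":[75,75,75,75,75,75,75,75,75,75],"slide":[[-0.1,0,0.5],[0,0,0.5],[0,0,0.5],[0,0,0.5],[0,0,0.5],[0,0,0.5],[0,0,0.4],[0,0,0.3],[0,0,0.1],[0,0,0]],"spin":[0,0,0,0,0,0,0,0,0,0]}' 25
python3 -m jog '{"jaw":[45,30,20,20,20,20,20,20],"slide":[[0,0,0],[0,0,0],[0,0,0],[0,0,0],[0,0,0],[0,0,0],[0,0,0],[0,0,0]],"spin":[0,0,0,0,0,0,0,0]}' 25
python3 -m jog '{"jaw":[20,20,20,20,20,20,20,20,20,20],"slide":[[0,0,-0.2],[0,0,-0.4],[0,0,-0.6],[0,0,-0.8],[0,0,-0.8],[0,0,-0.8],[0,0,-0.6],[0,0,-0.4],[0,0,-0.2],[0,0,0]],"spin":[0,0,0,0,0,0,0,0,0,0]}'
python3 -c "
from h import *
print(TR['stn'],*delta(*TR['stn'],92,96.7))"
```

```text
time_s: 3.35
ee_pos: [403.7, 264.6, 84.8]
ee_rot: [-180.0, 0.0, 96.8]
force: [-0.3, 0.2, 0.1]
gripper_width: 74.6
gripper_force: 0.0
time_s: 4.15
ee_pos: [404.1, 264.2, 85.0]
ee_rot: [180.0, -0.0, 96.7]
force: [0.0, 0.6, 1.8]
gripper_width: 32.5
gripper_force: 25.0
time_s: 5.15
ee_pos: [404.0, 264.2, 229.2]
ee_rot: [180.0, -0.0, 96.7]
force: [-0.4, 0.4, -1.8]
gripper_width: 32.7
gripper_force: 25.0
(np.float64(638.18), np.float64(18.459999999999997)) slide [-9.05  6.79  4.57] spin 0.01 pos [404.  264.2 229.2] yaw [180.   -0.   96.7] t 5.2 w 32.7
```

```bash
python3 -m jog '{"jaw":[20,20,20,20,20,20,20,20,20,20],"slide":[[-0.3,0.2,0],[-0.6,0.45,0],[-0.8,0.6,0],[-0.8,0.6,0],[-0.8,0.6,0],[-0.8,0.6,0],[-0.8,0.6,0],[-0.8,0.6,0],[-0.8,0.6,0],[-0.8,0.6,0]],"spin":[0,0,0,0,0,0,0,0,0,0]}'
python3 -m jog '{"jaw":[20,20,20,20,20,20,20,20,20,20],"slide":[[-0.8,0.6,0],[-0.6,0.5,0],[-0.35,0.25,0],[0,0,0.3],[0,0,0.6],[0,0,0.7],[0,0,0.7],[0,0,0.6],[0,0,0.4],[0,0,0]],"spin":[0,0,0,0,0,0,0,0,0,0]}'
python3 -c "
from h import *
print(*delta(*TR['stn'],92,96.7))
f=env.grab_frame('top');cv2.imwrite('pics/t1.png',cv2.resize(f[60:320,160:560],None,fx=2,fy=2)[:,:,::-1])"
```

```text
time_s: 6.15
ee_pos: [592.5, 63.9, 227.4]
ee_rot: [-179.8, 0.0, 96.7]
force: [0.7, 0.9, -2.9]
gripper_width: 32.6
gripper_force: 25.0
time_s: 7.15
ee_pos: [636.3, 19.1, 127.6]
ee_rot: [-179.7, -0.1, 96.8]
force: [-0.5, -0.2, -1.9]
gripper_width: 32.5
gripper_force: 25.0
slide [-0.03  0.07  1.18] spin 0.01 pos [636.3  19.1 127.6] yaw [-1.797e+02 -1.000e-01  9.680e+01] t 7.2 w 32.5
```

View pics/t1.png

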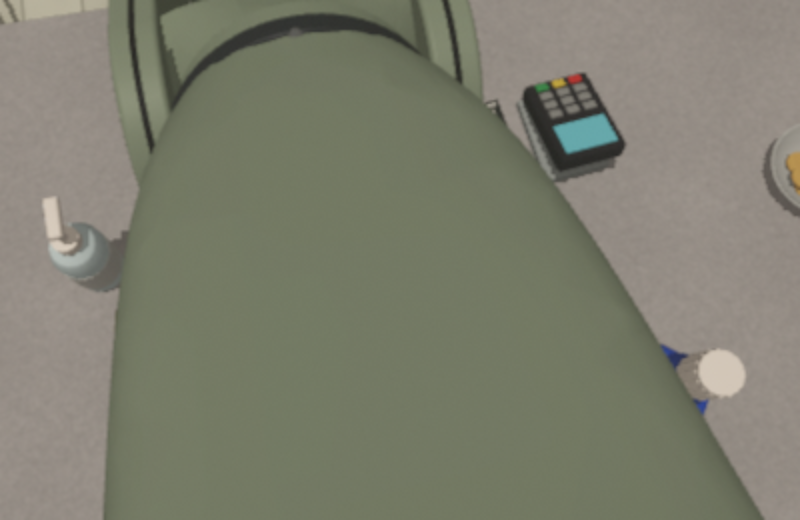

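The arm hides the trays in the top view; only the reader at (570,125) and the sanitiser at (78,245) in the crop show, both undisturbed. I'll lower gently, watching the force.

```bash
python3 -m jog '{"jaw":[20,20,20,20,20,20,20,20],"slide":[[0,0.05,0.25],[0,0,0.25],[0,0,0.2],[0,0,0.15],[0,0,0.1],[0,0,0.1],[0,0,0.05],[0,0,0]],"spin":[0,0,0,0,0,0,0,0]}'
python3 -c "
from h import *
print(*delta(*TR['stn'],91,96.7))
f=env.grab_frame('scene');cv2.imwrite('pics/s1.png',cv2.resize(f[120:320,180:440],None,fx=3,fy=3)[:,:,::-1])"
```

```text
time_s: 8.0
ee_pos: [639.9, 18.7, 96.8]
ee_rot: [-180.0, -0.0, 96.7]
force: [-0.3, 0.2, -2.3]
gripper_width: 32.6
gripper_force: 25.0
slide [-0.   -0.06  0.19] spin 0.01 pos [639.9  18.7  96.8] yaw [-180.    -0.    96.7] t 8.0 w 32.6
```

View pics/s1.png

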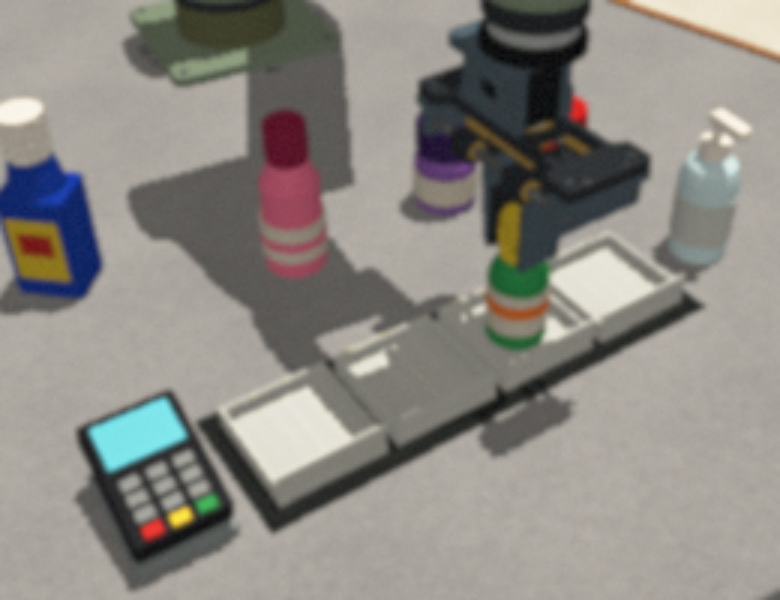

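The green bottle hangs over the third tray from the reader, near its middle at (517,340) in the crop. Next I lower it, release and rise.

```bash
python3 -m jog '{"jaw":[20,20,20,20],"slide":[[0,-0.05,0.1],[0,0,0.1],[0,0,0],[0,0,0]],"spin":[0,0,0,0]}'
python3 -m jog '{"jaw":[36,40,50,60,60,60,60,60,60,60],"slide":[[0,0,0],[0,0,0],[0,0,0],[0,0,0],[0,0,-0.2],[0,0,-0.5],[0,0,-0.8],[0,0,-1],[0,0,-1],[0,0,-1]],"spin":[0,0,0,0,0,0,0,0,0,0]}'
python3 -c "
from h import *
print(*delta(431.5,64.4,190,96.7))"
```

```text
time_s: 8.45
ee_pos: [638.5, 18.5, 91.1]
ee_rot: [180.0, 0.0, 96.7]
force: [-0.5, 0.7, 0.8]
gripper_width: 32.4
gripper_force: 25.0
time_s: 9.45
ee_pos: [638.4, 18.5, 227.7]
ee_rot: [180.0, -0.0, 96.7]
force: [0.3, 0.2, -0.1]
gripper_width: 60.1
gripper_force: 0.0
slide [ 2.33 -6.67  1.25] spin 0.0 pos [638.4  18.5 227.7] yaw [180.   -0.   96.7] t 9.4 w 60.1
```

```bash
python3 -m jog '{"jaw":[70,80,85,85,85,85,85,85,85,85],"slide":[[0.23,-0.6,0],[0.23,-0.75,0.1],[0.23,-0.75,0.15],[0.23,-0.75,0.15],[0.23,-0.75,0.15],[0.23,-0.75,0.15],[0.23,-0.75,0.15],[0.23,-0.75,0.15],[0.23,-0.52,0.15],[0.23,-0.3,0.1]],"spin":[0,0,0,0,0,0,0,0,0,0]}'
python3 -m jog '{"jaw":[85,85],"slide":[[0,0,0],[0,0,0]],"spin":[0,0]}'
python3 -c "
from h import *
m=env.camera_model('wrist');f=env.grab_frame('wrist');cv2.imwrite('pics/w2.png',f[:,:,::-1])
T=np.array(m['camera_from_world']);p=T@[431.5,64.4,92,1];print('pred px',m['cx']+m['fx']*p[0]/-p[2],m['cy']-m['fy']*p[1]/-p[2])
print(*delta(431.5,64.4,62,96.7))"
```

```text
time_s: 10.45
ee_pos: [430.4, 63.7, 188.7]
ee_rot: [180.0, -0.0, 96.7]
force: [1.3, -0.2, 0.3]
gripper_width: 84.9
gripper_force: 0.0
time_s: 10.65
ee_pos: [432.6, 63.7, 189.0]
ee_rot: [179.9, 0.0, 96.8]
force: [-0.2, -0.2, -0.1]
gripper_width: 85.1
gripper_force: 0.0
pred px 315.46205699501957 205.8555015970265
slide [ 0.03 -0.05  4.23] spin 0.01 pos [432.8  63.6 188.9] yaw [179.9   0.   96.7] t 10.7 w 84.9
```

View pics/w2.png

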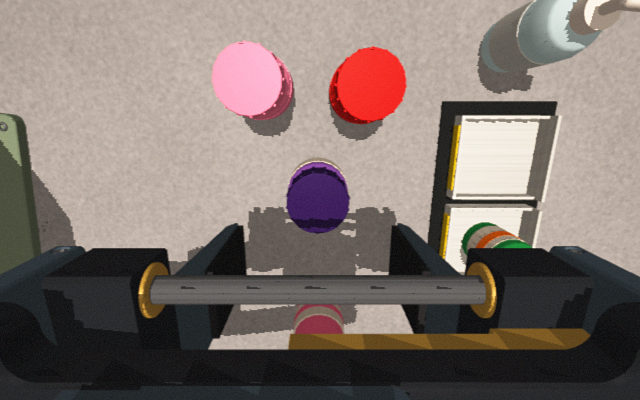

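Purple lid top at (318,203), predicted (315,206), so it's on target. The decoys at (250,78) and (368,85) are clear of the fingers, and the stain remover stands in its tray.

```bash
python3 -m jog '{"jaw":[85,85,85,85,85,85,85,85,85,85],"slide":[[0,-0.03,0.4],[0,0,0.5],[0,0,0.5],[0,0,0.5],[0,0,0.5],[0,0,0.5],[0,0,0.5],[0,0,0.4],[0,0,0.3],[0,0,0.1]],"spin":[0,0,0,0,0,0,0,0,0,0]}'
python3 -m jog '{"jaw":[70,60,50,45,45,45,45],"slide":[[0,0,0],[0,0,0],[0,0,0],[0,0,0],[0,0,0],[0,0,0],[0,0,0]],"spin":[0,0,0,0,0,0,0]}' 30
python3 -m jog '{"jaw":[45,45,45,45,45,45,45,45,45,45],"slide":[[0,0,-0.2],[0,0,-0.4],[0,0,-0.6],[0,0,-0.8],[0,0,-0.8],[0,0,-0.8],[0,0,-0.6],[0,0,-0.4],[0,0,-0.2],[0,0,0]],"spin":[0,0,0,0,0,0,0,0,0,0]}'
python3 -c "
from h import *
print(TR['bea'],*delta(*TR['bea'],130,96.7))"
```

```text
time_s: 11.7
ee_pos: [431.0, 63.3, 61.6]
ee_rot: [-179.9, -0.0, 96.7]
force: [0.4, 0.4, -0.2]
gripper_width: 85.1
gripper_force: 0.0
time_s: 12.4
ee_pos: [431.8, 63.6, 63.0]
ee_rot: [179.9, -0.0, 96.7]
force: [3.1, 0.3, 3.3]
gripper_width: 55.4
gripper_force: 30.0
time_s: 13.4
ee_pos: [430.2, 63.4, 206.5]
ee_rot: [-180.0, -0.0, 96.7]
force: [-0.1, -0.9, -2.4]
gripper_width: 55.4
gripper_force: 30.0
(np.float64(626.54), np.float64(117.77999999999999)) slide [1.03 6.71 2.55] spin 0.01 pos [430.2  63.4 206.5] yaw [-180.    -0.    96.7] t 13.4 w 55.4
```

```bash
python3 -m jog '{"jaw":[45,45,45,45,45,45,45,45,45,45],"slide":[[0.05,0.3,0],[0.1,0.6,0],[0.12,0.8,0],[0.12,0.8,0],[0.12,0.8,0],[0.12,0.8,0],[0.12,0.8,0],[0.12,0.8,0],[0.1,0.6,0],[0.06,0.4,0]],"spin":[0,0,0,0,0,0,0,0,0,0]}'
python3 -m jog '{"jaw":[45,45,45,45,45,45,45,45,45,45],"slide":[[0,0,0.3],[0,0,0.6],[0,0,0.7],[0,0,0.7],[0,0,0.6],[0,0,0.5],[0,0,0.4],[0,0,0.3],[0,0,0.1],[0,0,0]],"spin":[0,0,0,0,0,0,0,0,0,0]}'
python3 -c "
from h import *
print(*delta(*TR['bea'],69,96.7))
f=env.grab_frame('scene');cv2.imwrite('pics/s2.png',cv2.resize(f[120:320,180:440],None,fx=3,fy=3)[:,:,::-1])"
```

```text
time_s: 14.4
ee_pos: [628.0, 118.2, 204.2]
ee_rot: [-179.9, -0.0, 96.7]
force: [-0.3, -0.3, -2.5]
gripper_width: 55.9
gripper_force: 30.0
time_s: 15.4
ee_pos: [626.6, 117.7, 80.1]
ee_rot: [-180.0, -0.0, 96.7]
force: [0.9, -0.3, -2.2]
gripper_width: 55.7
gripper_force: 30.0
slide [ 0.   -0.    0.37] spin 0.01 pos [626.6 117.7  80.1] yaw [-180.    -0.    96.7] t 15.4 w 55.7
```

View pics/s2.png

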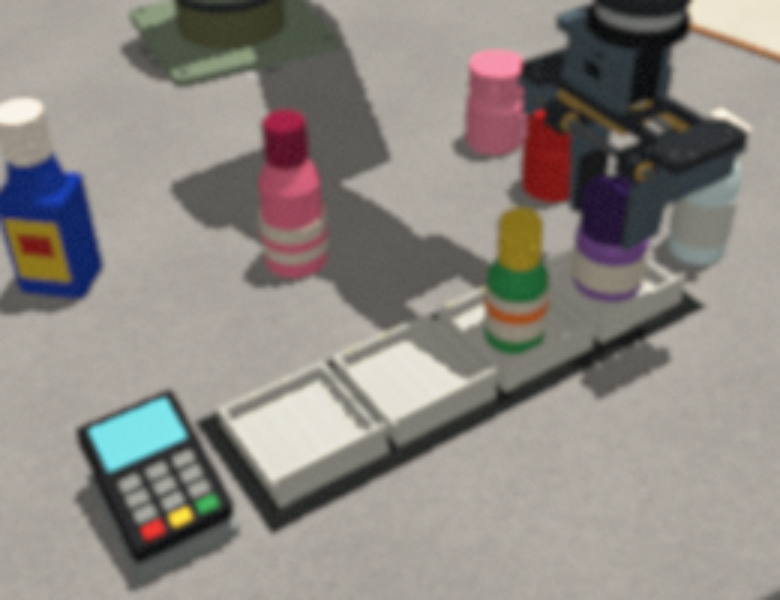

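The stain remover stands upright in the third tray at (517,340). The beads hang over the last tray at (610,290) and are centred. I'll lower, release and head for the softener.

```bash
python3 -m jog '{"jaw":[45,45,45,45,45,45],"slide":[[0,0,0.12],[0,0,0.1],[0,0,0.1],[0,0,0.05],[0,0,0],[0,0,0]],"spin":[0,0,0,0,0,0]}'
python3 -m jog '{"jaw":[58,62,68,72,74,74,74,74,74,74],"slide":[[0,0,0],[0,0,0],[0,0,0],[0,0,0],[0,0,-0.2],[0,0,-0.5],[0,0,-0.8],[0,0,-1],[0,0,-1],[0,0,-1]],"spin":[0,0,0,0,0,0,0,0,0,0]}'
python3 -m jog '{"jaw":[70,70],"slide":[[0,0,-0.8],[0,0,-0.4]],"spin":[0,0]}'
python3 -c "
from h import *
print(*delta(452,-99.2,230,96.7))"
```

```text
time_s: 16.05
ee_pos: [626.8, 117.7, 69.4]
ee_rot: [180.0, -0.0, 96.7]
force: [-0.2, -0.5, -3.0]
gripper_width: 55.4
gripper_force: 30.0
time_s: 17.05
ee_pos: [626.6, 117.7, 206.1]
ee_rot: [180.0, -0.0, 96.7]
force: [0.2, 0.4, 0.5]
gripper_width: 74.4
gripper_force: 0.0
time_s: 17.25
ee_pos: [627.6, 117.9, 243.6]
ee_rot: [179.7, -0.0, 96.7]
force: [-0.0, 0.2, -0.1]
gripper_width: 70.2
gripper_force: 0.0
slide [-6.5  -6.66  0.42] spin 0.01 pos [627.6 117.9 243.6] yaw [179.7  -0.   96.7] t 17.2 w 70.2
```

```bash
python3 -m jog '{"jaw":[70,70,70,70,70,70,70,70,70,70],"slide":[[-0.5,-0.5,0],[-0.75,-0.75,0.05],[-0.75,-0.75,0.05],[-0.75,-0.75,0.05],[-0.75,-0.75,0.05],[-0.75,-0.75,0.05],[-0.75,-0.75,0.05],[-0.75,-0.8,0.05],[-0.5,-0.56,0.05],[-0.25,-0.3,0]],"spin":[0,0,0,0,0,0,0,0,0,0]}'
python3 -m jog '{"jaw":[70,70],"slide":[[0,0,0],[0,0,0]],"spin":[0,0]}'
python3 -c "
from h import *
m=env.camera_model('wrist');f=env.grab_frame('wrist');cv2.imwrite('pics/w3.png',f[:,:,::-1])
T=np.array(m['camera_from_world']);p=T@[452,-99.2,148,1];print('pred px',m['cx']+m['fx']*p[0]/-p[2],m['cy']-m['fy']*p[1]/-p[2])
print(*delta(452,-99.2,113,96.7))"
```

```text
time_s: 18.25
ee_pos: [449.5, -100.3, 227.9]
ee_rot: [-179.9, -0.0, 96.7]
force: [0.8, -0.3, -0.0]
gripper_width: 69.7
gripper_force: 0.0
time_s: 18.45
ee_pos: [451.8, -99.0, 228.4]
ee_rot: [180.0, -0.0, 96.7]
force: [-0.7, 0.0, -0.2]
gripper_width: 70.1
gripper_force: 0.0
pred px 316.9377396873639 212.5476424879151
slide [-0.01 -0.    3.85] spin 0.01 pos [452.  -98.9 228.4] yaw [180.   -0.   96.8] t 18.5 w 70.2
```

View pics/w3.png

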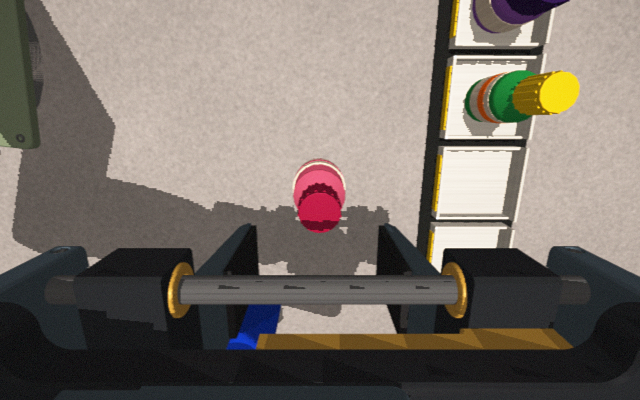

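The dark red cap top is at (320,211), predicted (317,212). The tray contents at (510,95) and (515,5) are upright. Going down to grip.

```bash
python3 -m jog '{"jaw":[70,70,70,70,70,70,70,70,70,70],"slide":[[0,0,0.4],[0,0,0.5],[0,0,0.5],[0,0,0.5],[0,0,0.5],[0,0,0.5],[0,0,0.4],[0,0,0.3],[0,0,0.2],[0,0,0]],"spin":[0,0,0,0,0,0,0,0,0,0]}'
python3 -m jog '{"jaw":[50,40,30,25,25,25,25],"slide":[[0,0,0],[0,0,0],[0,0,0],[0,0,0],[0,0,0],[0,0,0],[0,0,0]],"spin":[0,0,0,0,0,0,0]}' 30
python3 -m jog '{"jaw":[25,25,25,25,25,25,25,25,25,25],"slide":[[0,0,-0.2],[0,0,-0.4],[0,0,-0.6],[0,0,-0.8],[0,0,-0.8],[0,0,-0.8],[0,0,-0.6],[0,0,-0.4],[0,0,-0.2],[0,0,0]],"spin":[0,0,0,0,0,0,0,0,0,0]}'
python3 -c "
from h import *
print(TR['sof'],*delta(*TR['sof'],130,96.7))"
```

```text
time_s: 19.5
ee_pos: [450.8, -99.0, 113.4]
ee_rot: [-179.9, -0.0, 96.8]
force: [-0.4, -0.5, 0.9]
gripper_width: 70.3
gripper_force: 0.0
time_s: 20.2
ee_pos: [451.6, -99.5, 114.6]
ee_rot: [179.9, 0.0, 96.7]
force: [0.8, -0.3, 1.6]
gripper_width: 35.5
gripper_force: 30.0
time_s: 21.2
ee_pos: [451.2, -99.4, 258.5]
ee_rot: [180.0, 0.0, 96.7]
force: [0.1, 0.4, -2.6]
gripper_width: 35.2
gripper_force: 29.9
(np.float64(649.82), np.float64(-80.86)) slide [-0.16  6.65  4.28] spin 0.0 pos [451.2 -99.4 258.5] yaw [180.    0.   96.7] t 21.2 w 35.2
```

```bash
python3 -m jog '{"jaw":[25,25,25,25,25,25,25,25,25,25],"slide":[[-0.02,0.3,0],[-0.02,0.6,0],[-0.02,0.8,0],[-0.02,0.8,0],[-0.02,0.8,0],[-0.02,0.8,0],[-0.02,0.8,0],[-0.02,0.8,0],[0,0.6,0],[0,0.35,0]],"spin":[0,0,0,0,0,0,0,0,0,0]}'
python3 -m jog '{"jaw":[25,25,25,25,25,25,25,25,25,25],"slide":[[0,0,0.3],[0,0,0.6],[0,0,0.7],[0,0,0.7],[0,0,0.6],[0,0,0.5],[0,0,0.4],[0,0,0.3],[0,0,0.1],[0,0,0]],"spin":[0,0,0,0,0,0,0,0,0,0]}'
python3 -c "
from h import *
print(*delta(*TR['sof'],120.5,96.7))"
```

```text
time_s: 22.2
ee_pos: [651.3, -80.3, 256.0]
ee_rot: [-179.9, -0.1, 96.8]
force: [-0.1, 0.1, -4.3]
gripper_width: 35.7
gripper_force: 29.9
time_s: 23.2
ee_pos: [649.7, -80.8, 132.2]
ee_rot: [-180.0, -0.0, 96.7]
force: [-0.2, 0.6, -3.5]
gripper_width: 35.0
gripper_force: 29.9
slide [-0.    0.    0.39] spin 0.0 pos [649.7 -80.8 132.2] yaw [-180.    -0.    96.7] t 23.2 w 35.0
```

```bash
python3 -m jog '{"jaw":[25,25,25,25,25,25],"slide":[[0,0,0.12],[0,0,0.12],[0,0,0.1],[0,0,0.05],[0,0,0],[0,0,0]],"spin":[0,0,0,0,0,0]}'
python3 -m jog '{"jaw":[38,42,50,58,60,60,60,60,60,60],"slide":[[0,0,0],[0,0,0],[0,0,0],[0,0,0],[0,0,-0.2],[0,0,-0.5],[0,0,-0.8],[0,0,-1],[0,0,-1],[0,0,-1]],"spin":[0,0,0,0,0,0,0,0,0,0]}'
python3 -c "
from h import *
print(*delta(386.2,-296.2,255,96.7))"
```

```text
time_s: 23.8
ee_pos: [649.9, -80.7, 120.7]
ee_rot: [180.0, -0.0, 96.7]
force: [-0.1, -0.7, -1.7]
gripper_width: 35.6
gripper_force: 29.9
time_s: 24.8
ee_pos: [649.8, -80.7, 257.4]
ee_rot: [180.0, 0.0, 96.7]
force: [0.8, -0.1, 0.0]
gripper_width: 60.2
gripper_force: 0.0
slide [-6.1  -9.57  0.08] spin 0.01 pos [649.8 -80.7 257.4] yaw [180.    0.   96.7] t 24.8 w 60.2
```

```bash
python3 -m jog '{"jaw":[70,70,70,70,70,70,70,70,70,70],"slide":[[-0.2,-0.4,0],[-0.5,-0.8,0],[-0.58,-0.9,0],[-0.58,-0.9,0],[-0.58,-0.9,0],[-0.58,-0.9,0],[-0.58,-0.9,0],[-0.58,-0.9,0],[-0.58,-0.9,0],[-0.58,-0.9,0]],"spin":[0,0,0,0,0,0,0,0,0,0]}'
python3 -m jog '{"jaw":[70,70,70,70],"slide":[[-0.5,-0.75,0.05],[-0.26,-0.42,0],[0,0,0],[0,0,0]],"spin":[0,0,0,0]}'
python3 -c "
from h import *
m=env.camera_model('wrist');f=env.grab_frame('wrist');cv2.imwrite('pics/w4.png',f[:,:,::-1])
T=np.array(m['camera_from_world'])
p=T@[386.2,-296.2,176,1];print('pred px',m['cx']+m['fx']*p[0]/-p[2],m['cy']-m['fy']*p[1]/-p[2])
h=cv2.cvtColor(f,cv2.COLOR_RGB2HSV);k=cv2.inRange(h,(105,120,30),(125,255,255));k[250:]=0
c=max(cv2.findContours(k,0,2)[0],key=cv2.contourArea)
print([(q[0],plane('wrist',*q[0],0,m)[:2].round()) for q in cv2.approxPolyDP(cv2.convexHull(c),2,True)])
print(*delta(386.2,-296.2,138,96.7))"
```

```text
time_s: 25.8
ee_pos: [416.4, -269.8, 255.1]
ee_rot: [-179.9, -0.0, 96.7]
force: [0.2, -0.3, 0.1]
gripper_width: 70.3
gripper_force: 0.0
time_s: 26.2
ee_pos: [386.5, -295.8, 254.1]
ee_rot: [180.0, -0.0, 96.7]
force: [0.1, -0.2, -0.3]
gripper_width: 69.8
gripper_force: 0.0
pred px 316.24273540799794 213.547431830906
[(array([320, 149], dtype=int32), array([ 387., -260.])), (array([342, 170], dtype=int32), array([ 420., -285.])), (array([350, 186], dtype=int32), array([ 434., -305.])), (array([349, 190], dtype=int32), array([ 433., -311.])), (array([339, 200], dtype=int32), array([ 422., -327.])), (array([292, 207], dtype=int32), array([ 358., -345.])), (array([284, 200], dtype=int32), array([ 345., -336.])), (array([283, 194], dtype=int32), array([ 343., -328.])), (array([315, 151], dtype=int32), array([ 381., -264.]))]
slide [-0.02 -0.03  3.87] spin 0.01 pos [ 386.9 -295.7  254.1] yaw [180.   -0.   96.8] t 26.2 w 70.3
```

View pics/w4.png

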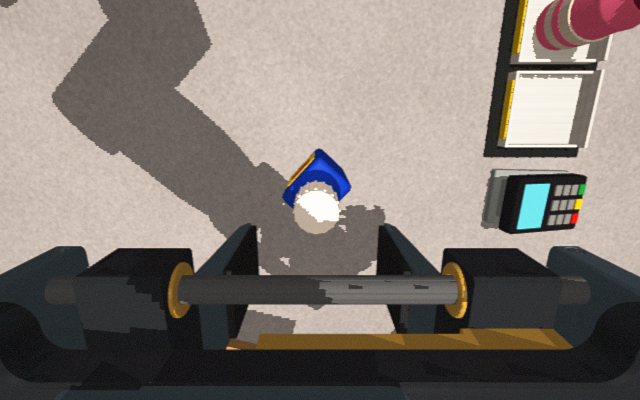

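The white cap disc is centred at about (318,211), predicted (316,214). The blue body edges run at about 55° and -36° in world, so I'll turn it about +42° to square it with the tray.

```bash
python3 -m jog '{"jaw":[70,70,70,70,70,70,70,70,70,70],"slide":[[0,0,0.4],[0,0,0.5],[0,0,0.5],[0,0,0.5],[0,0,0.5],[0,0,0.5],[0,0,0.4],[0,0,0.3],[0,0,0.2],[0,0,0]],"spin":[0,0,0,0,0,0,0,0,0,0]}'
python3 -m jog '{"jaw":[50,42,34,25,25,25,25],"slide":[[0,0,0],[0,0,0],[0,0,0],[0,0,0],[0,0,0],[0,0,0],[0,0,0]],"spin":[0,0,0,0,0,0,0]}' 30
python3 -m jog '{"jaw":[25,25,25,25,25,25,25,25,25,25],"slide":[[0,0,-0.2],[0,0,-0.4],[0,0,-0.6],[0,0,-0.8],[0,0,-0.8],[0,0,-0.8],[0,0,-0.6],[0,0,-0.4],[0,0,-0.2],[0,0,0]],"spin":[0,0,0,0,0,0,0,0,0,0]}'
python3 -c "
from h import *
print(TR['det'],*delta(*TR['det'],157,138.7))"
```

```text
time_s: 27.25
ee_pos: [386.1, -295.8, 139.4]
ee_rot: [-179.9, -0.1, 96.8]
force: [0.3, -0.1, -0.4]
gripper_width: 69.8
gripper_force: 0.0
time_s: 27.95
ee_pos: [386.2, -296.3, 140.4]
ee_rot: [180.0, 0.0, 96.7]
force: [-1.5, -0.2, 2.2]
gripper_width: 37.4
gripper_force: 30.0
time_s: 28.95
ee_pos: [386.3, -296.2, 284.5]
ee_rot: [180.0, 0.0, 96.7]
force: [0.2, -0.4, -2.4]
gripper_width: 37.4
gripper_force: 30.0
(np.float64(661.46), np.float64(-180.17999999999998)) slide [2.77 9.56 4.26] spin -5.25 pos [ 386.3 -296.2  284.5] yaw [180.    0.   96.7] t 28.9 w 37.4
```

```bash
python3 -m jog '{"jaw":[25,25,25,25,25,25,25,25,25,25],"slide":[[0.1,0.3,0],[0.15,0.6,0],[0.24,0.8,0],[0.24,0.8,0],[0.24,0.8,0],[0.24,0.8,0],[0.24,0.8,0],[0.24,0.8,0],[0.24,0.8,0],[0.24,0.8,0]],"spin":[0,0,0,0,0,0,0,0,0,0]}'
python3 -m jog '{"jaw":[25,25,25,25,25,25,25,25,25,25],"slide":[[0.24,0.8,0],[0.2,0.7,0],[0.12,0.5,0],[0.04,0.26,0],[0,0,0],[0,0,0],[0,0,0],[0,0,0],[0,0,0],[0,0,0]],"spin":[0,0,0,0,-0.4,-0.7,-0.8,-0.8,-0.8,-0.8]}'
python3 -m jog '{"jaw":[25,25,25,25,25,25,25,25,25],"slide":[[0,0,0],[0,0,0.2],[0,0,0.5],[0,0,0.6],[0,0,0.6],[0,0,0.5],[0,0,0.3],[0,0,0.1],[0,0,0]],"spin":[-0.6,-0.35,0,0,0,0,0,0,0]}'
python3 -c "
from h import *
print(*delta(*TR['det'],146.4,138.7))
f=env.grab_frame('scene');cv2.imwrite('pics/s3.png',cv2.resize(f[120:320,180:440],None,fx=3,fy=3)[:,:,::-1])"
```

```text
time_s: 29.95
ee_pos: [597.1, -204.5, 282.4]
ee_rot: [-179.9, -0.1, 96.8]
force: [0.5, 0.2, -3.1]
gripper_width: 37.2
gripper_force: 30.0
time_s: 30.95
ee_pos: [660.9, -179.9, 283.1]
ee_rot: [-179.9, -0.1, 131.4]
force: [0.1, 0.6, -3.1]
gripper_width: 37.3
gripper_force: 30.0
time_s: 31.85
ee_pos: [661.2, -180.0, 199.8]
ee_rot: [-180.0, -0.0, 138.7]
force: [0.1, 0.0, -2.6]
gripper_width: 37.6
gripper_force: 30.0
slide [-0.01  0.    1.78] spin 0.0 pos [ 661.2 -180.   199.8] yaw [-180.    -0.   138.7] t 31.9 w 37.6
```

View pics/s3.png

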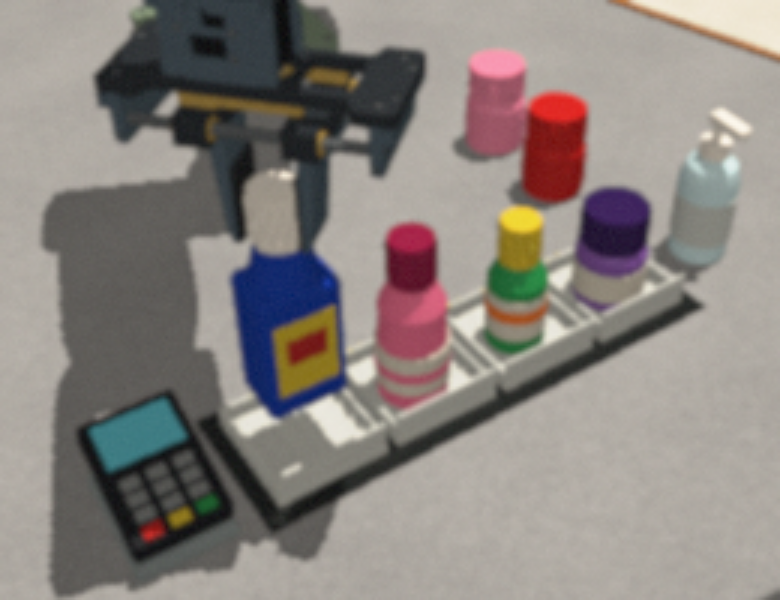

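The detergent hangs 50 mm above its tray at (290,390) with its label face parallel to the row, so it is square. The other three stand upright and centred. Lowering it now.

```bash
python3 -m jog '{"jaw":[25,25,25,25,25,25,25,25,25,25],"slide":[[0,0,0.25],[0,0,0.35],[0,0,0.35],[0,0,0.3],[0,0,0.2],[0,0,0.13],[0,0,0.1],[0,0,0.08],[0,0,0.02],[0,0,0]],"spin":[0,0,0,0,0,0,0,0,0,0]}'
python3 -m jog '{"jaw":[40,44,50,58,60,60,60,60,60,60],"slide":[[0,0,0],[0,0,0],[0,0,0],[0,0,0],[0,0,-0.2],[0,0,-0.5],[0,0,-0.8],[0,0,-1],[0,0,-1],[0,0,-1]],"spin":[0,0,0,0,0,0,0,0,0,0]}'
python3 -c "
from h import *
print(*delta(350,-250,300,138.7))"
```

```text
time_s: 32.9
ee_pos: [661.4, -180.0, 146.9]
ee_rot: [180.0, 0.0, 138.7]
force: [0.1, -0.1, -2.9]
gripper_width: 37.4
gripper_force: 30.0
time_s: 33.9
ee_pos: [661.2, -180.0, 283.6]
ee_rot: [180.0, 0.0, 138.7]
force: [-0.5, -0.1, -0.7]
gripper_width: 59.7
gripper_force: 0.0
slide [ 6.26 -8.6  -0.55] spin 0.01 pos [ 661.2 -180.   283.6] yaw [180.    0.  138.7] t 33.9 w 59.7
```

Now I'll move the arm clear and check the result from above.

```bash
python3 -m jog '{"jaw":[60,60,60,60,60,60,60,60,60,60],"slide":[[0.4,-0.5,-0.1],[0.6,-0.85,-0.1],[0.6,-0.85,-0.1],[0.6,-0.85,-0.1],[0.6,-0.85,-0.1],[0.6,-0.85,0],[0.6,-0.85,0],[0.6,-0.85,0],[0.6,-0.85,0],[0.6,-0.85,0]],"spin":[0,0,0,0,0,0,0,0,0,0]}'
python3 -m jog '{"jaw":[60,60,60,60],"slide":[[0.5,-0.5,0],[0.2,-0.3,0],[0,0,0],[0,0,0]],"spin":[0,0,0,0]}'
python3 - <<'E'
from h import *
f=env.grab_frame('top');cv2.imwrite('pics/t2.png',cv2.resize(f[60:320,160:560],None,fx=2,fy=2)[:,:,::-1])
h=cv2.cvtColor(f,cv2.COLOR_RGB2HSV)
for k,lo,hi,z in(("stn",(20,130,140),(32,255,255),126),("bea",(115,40,60),(150,255,140),98),("sof",(165,150,60),(179,255,165),154),("det",(0,0,170),(179,60,255),182)):
    m=env.camera_model('top');T=np.array(m['camera_from_world']);p=T@[*TR[k],z,1];u=m['cx']+m['fx']*p[0]/-p[2];v=m['cy']-m['fy']*p[1]/-p[2]
    a=blob(f,lo,hi,(int(u)-22,int(v)-22,int(u)+22,int(v)+22));print(k,"pred",round(u),round(v),"err",a and (plane('top',*a[0],z)[:2]-TR[k]).round(1),a and a[1][2:])
print(env.state()["time_s"])
E
```

```text
time_s: 34.9
ee_pos: [368.0, -249.2, 297.4]
ee_rot: [180.0, 0.1, 138.8]
force: [0.6, -0.9, -0.4]
gripper_width: 59.9
gripper_force: 0.0
time_s: 35.3
ee_pos: [338.4, -253.4, 297.1]
ee_rot: [180.0, 0.1, 138.7]
force: [-0.0, 0.4, -0.4]
gripper_width: 59.8
gripper_force: 0.0
stn pred 304 144 err [-0.5  0.6] [ 18  16 230]
bea pred 254 164 err [-5.  -0.2] [ 33  35 743]
sof pred 356 123 err [ 0.4 -0.1] [ 20  17 259]
det pred 412 101 err [0.3 0.3] [ 21  19 331]
35.35
```

View pics/t2.png

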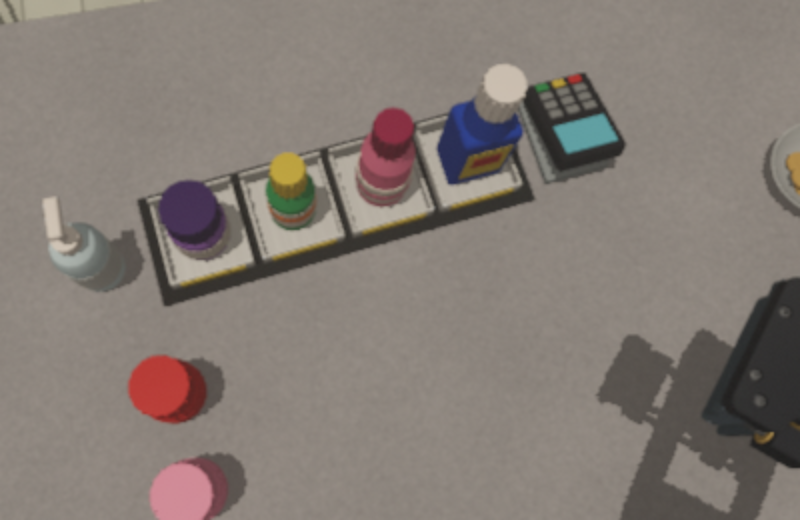

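All four products stand upright in the right order, within about 5 mm of the tray centres. The reader and the sanitiser are where they were, and the arm is clear.

```bash
python3 -c "
from workcell import env
print(env.job_done())"
```

```text
the job is handed in; nothing more can be done
None
```

The job is handed in at about 35 s of robot time; the result isn't shown, but the last picture had the detergent, softener, stain remover and scent beads upright and centred in their trays from the card reader outwards, with the reader and sanitiser in place.

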